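Hold a mortar prism in the corner of the marking-out jig

TASK

Take the full-length mortar prism from the steel tray and lay it flat on the bed of the marking-out jig, clear of the end stop. Push it square and flush against the long fence, then slide it along that fence up to the end stop. Finish while still gripping it and pressing it firmly into the corner, against the long fence and the end stop at once, so that its mid-line can be scribed; leave everything else on the bench where it is.

Things in the scene. Friction and masses are not known exactly. Their poses are not given: they have to be found in the camera images.
- prism: The full-length mortar prism, grey, 40 mm wide (its x) by 160 mm long (its y) by 40 mm high (its z), about 0.56 kg; lies loose and flat in the steel tray. Origin: centre of its underside. It is symmetric: either end may go to the end stop.
- jig: The marking-out jig, bolted down: a flat steel bed 140 (its x) by 280 mm (its y), 15 mm thick, empty, with a low fence along its far (+x) edge and an end stop at its left (+y) end. Origin: centre of the bed's underside; bed top at z = 15 mm. Rigid, smooth and lightly oiled (friction about 0.2). A prism home in the corner has its origin at x = 25, y = 35, z = 15 mm here, long side along y.
- long_fence: The jig's long fence, a steel bar 12 mm thick (x), 237 mm long (y), only 12 mm high above the bed: fingers that grip the prism's two long sides must keep their tips more than 12 mm above the bed. Origin: middle of its underside, at x = 51, y = -11.5, z = 15 mm in the jig's frame; its working face looks to -x, at x = 45 mm there. A small gap parts it from the end stop.
- end_stop: The jig's end stop, a steel bar 87 mm long (x), 12 mm thick (y), 12 mm high above the bed. Origin: middle of its underside, at x = 13.5, y = 121, z = 15 mm in the jig's frame; its working face looks to -y, at y = 115 mm there. (The pale graduated strip along the bed's near edge is a flat rule let into the bed, not a fence.)
- tray: The shallow steel specimen tray, fixed, 200 mm (x) by 270 mm (y), floor 3 mm thick, rim 9 mm high. Origin: centre of its underside. It stands to the left of the jig or to the right of it.
- stub: A short broken piece of such a prism in the tray, 40 by 72 by 40 mm: leave it. Origin: centre of its underside.
- cube: A mortar cube of 50 mm in the tray: leave it. Origin: centre of its underside.
- scriber: A thin steel scriber, 125 mm long (along its y), 8 mm thick, lying on the bench on the robot's side of the jig: leave it.
- cup: A cream plastic measuring cup, 112 mm across and 135 mm high, with a handle, on the left of the bench: leave it.
- jar: A white sample jar, 60 mm across and 85 mm high, on the right of the bench: leave it.
- brush: A cleaning brush lying on the right of the bench: leave it.
- spatula: A spatula lying on the left of the bench: leave it.

How it is judged:
On the way:
1. the prism lies flat on the bed, square and flush against the long fence, its end still at least 8 mm clear of the end stop (contact force between prism and long_fence above 0.5 N and angle between the y axis of prism and the y axis of jig, either way round below 0.025 rad and x of prism in the frame of jig between 0.0225 and 0.0275 m and y of prism in the frame of jig between -0.08 and 0.027 m and z of prism in the frame of jig between 0.0125 and 0.018 m and angle between prism's own z axis and vertical below 0.03 rad), for 0.2 s.
At the end, for the whole second after the job is handed in: The prism lies flat on the jig's bed (within 3 mm and 1.7 degrees), square (within 1.1 degrees) in the corner (within 2.5 mm), at rest, still in the fingers, which press it with more than 2 N against the long fence and more than 2 N against the end stop at the same time, through the last second (contact force between prism and long_fence above 2 N and contact force between prism and end_stop above 2 N and contact force between the fingers and prism above 2 N and angle between the y axis of prism and the y axis of jig, either way round below 0.02 rad and x of prism in the frame of jig between 0.0225 and 0.0275 m and y of prism in the frame of jig between 0.0325 and 0.0375 m and z of prism in the frame of jig between 0.0125 and 0.018 m and angle between prism's own z axis and vertical below 0.03 rad and linear speed of prism below 0.01 m/s); the arm keeps its last pose, push and grip.
It fails at once if another specimen in the tray is shifted by more than 20 mm (distance of any of stub, cube from where it was at the start of the episode above 0.02 m).
It fails at once if a bystander on the bench is shifted by more than 30 mm (distance of any of scriber, cup, jar, brush, spatula from where it was at the start of the episode above 0.03 m).
It also fails if it takes over 61 s, if anything falls off the work surface, if the arm or the gripper's body presses on something with over 40 N, if the wrist force passes 120 N, or if a joint passes its speed limit or range.

ROBOT

A 6-joint arm with a two-finger parallel gripper is mounted at the origin on the work surface. World frame = base frame: x ahead of the robot, y to its left, z up, the work surface at z = 0. Lengths are in m, angles in rad, forces in N, time in s.
With the tool pointing down it reaches from about 0.3 to 0.875 m from the base axis. Payload 6.4 kg.
Tool frame: the origin (TCP) lies midway between the tips of the shut fingers; the grasp point (between the pads) lies 19 mm behind it; z points along the fingers, y is the direction in which the jaws open and shut (so a half turn about z gives the same grasp; the last joint's range is limited). The gripper opens to 85 mm and grips with 20 to 120 N. Pads are 22 mm wide; open, the fingers measure 114 mm over their backs; the gripper's body (76 mm by 85 mm) begins 54 mm behind the grasp point. The pads swing forward as they close: fully open they stand 13 mm farther back than shut.
Start: joints at [1.09, 0.181, 1.607, -0, 1.354, -0.206], TCP at [0.156, 0.553, 0.231] pointing down, gripper open.
Joint ranges: [-2.99, 2.99], [-0.89, 2.07], [0.3, 2.58], [-1.14, 4.28], [0, 2.63], [-3.12, 3.12]. Speed limits (rad/s): [2.57, 2.57, 3.01, 3.14, 3.14, 3.14].

INTERFACE

Orientations are given as a unit quaternion [w, x, y, z].
In Python, from rig import robot gives the robot as it stands. The module is installed in compiled form; this text tells all that it offers. Calls block until the motion is done:
- robot.move_to(position, orientation): joint-space move of the TCP to a pose.
- robot.line_to(position, rot=None, rate=0.15, until_force=None): straight line of the TCP; rot=None keeps the orientation; rate is the mean speed in m/s. With until_force (N) it stops when the force on the tool has changed by that much, and returns True; else False.
- robot.goto_joints(angles): joint-space move.
- robot.gripper_to(opening, strength=None): finger opening in m; strength is the grip in N (None keeps the last); returns when the fingers have stopped.
- robot.hold(seconds).
- robot.solve_ik(position, orientation): joint angles nearest the present ones, or None.
- robot.get_state(): the state.
- robot.capture(name): name is "side" or "top" or "wrist"; returns a dict with "pixels" (400x640x3 uint8, red, green, blue), "mtx" (3x3 intrinsics, pixels), "xyz" and "attitude" of the camera in the world; the wrist camera has in their place "T_tool_cam" (4x4, takes a point from camera to tool coordinates, whose origin is the TCP and whose axes are the flange's). Camera axes: x right, y down, z forward; pixel columns grow to the right and rows downward; lengths in m; the calibration is good to about 2 mm. A picture is of the moment at which its call begins: read the wrist's pose just before it. There is no depth.
A pose or a line that the arm cannot do raises robot.IKError and nothing moves.
- robot.hand_in(): hands the job in, once; it reports no verdict.
Trained networks look in the newest picture that a camera, given by its name, has taken for a name from the list of things; names that differ only in an ending like _2 or _b are one class to them, and where a whole thing is asked for, a point or a joint stands for the part that bears it (a point fixed in the world has none). Each returns a list of dicts, best first, with "score" (0 to 1); they miss things now and then, are a little off and sometimes report something else, mostly with a low value. They report only what shows in the picture. A call takes as long as a camera call.
- robot.search_frame(camera, target): "extent" ([left, top, right, bottom] in pixels, round what is visible of it).
- robot.masks_of(camera, target): "region" (400x640 bool, what is visible of it) and "extent" ([left, top, right, bottom] in pixels, round what is visible of it).
The state is a dict: "clock": time; "qpos": joint angles; "qd": joint speeds; "joint_efforts": joint torques, N m; "tcp_pos": TCP position; "orientation": TCP orientation; "force": force on the tool from outside, world axes, zero at the start; "wrist_torque": the same for the moment, N m; "grip_width": finger opening in m.
Only numpy, scipy, OpenCV 4.12 (cv2) and the standard library are available. Lean on these libraries where they do the work, as an engineer would, in place of code of your own. Each camera call takes 0.05 s, during which the arm holds its last target. There are 200 camera calls.

## Working session

There is one attempt and no reset: what is moved stays moved. The work goes in short steps, each a Python script; the robot and the scene stay as the last script left them, time stands still between calls to the robot, and variables do not carry over. Pictures are saved under pics/ and viewed, about 8 in all and at most 12, crops included, and the job is handed in when it is done.

```bash
mkdir -p pics; cat > h.py <<'E'
import numpy as np, cv2
from rig import robot
from scipy.spatial.transform import Rotation as R
def Rq(q): return R.from_quat([q[1],q[2],q[3],q[0]])
def cam(c,name=None):
    s=robot.get_state(); d=robot.capture(c)
    if name: cv2.imwrite('pics/'+name,d['pixels'][:,:,::-1])
    if 'T_tool_cam' in d:
        T=np.eye(4);T[:3,:3]=Rq(s['orientation']).as_matrix();T[:3,3]=s['tcp_pos'];T=T@d['T_tool_cam']
        return d['mtx'],T[:3,3],T[:3,:3]
    a=np.array(d['attitude'])
    return d['mtx'],np.array(d['xyz']),(a if a.shape==(3,3) else Rq(a).as_matrix())
def px2w(C,uv,z):
    K,p,Rm=C; uv=np.atleast_2d(uv).astype(float)
    r=(Rm@np.linalg.inv(K)@np.c_[uv,np.ones(len(uv))].T).T
    return p+r*((z-p[2])/r[:,2])[:,None]
def w2px(C,X):
    K,p,Rm=C; c=(np.atleast_2d(X)-p)@Rm; q=c@np.array(K).T; return q[:,:2]/q[:,2:]
def down(yaw): # tool z down, tool y axis at angle yaw in world
    y=np.array([np.cos(yaw),np.sin(yaw),0]);z=np.array([0,0,-1.]);x=np.cross(y,z)
    q=R.from_matrix(np.c_[x,y,z]).as_quat(); return np.array([q[3],q[0],q[1],q[2]])
E
python3 - <<'E'
from h import *
np.set_printoptions(precision=4,suppress=True)
C=cam('top','top.png');print(C)
for n in ['prism','jig','long_fence','end_stop','tray','stub','cube']:
    for m in robot.masks_of('top',n)[:3]:
        cs,_=cv2.findContours(m['region'].astype(np.uint8),0,2)
        r=cv2.minAreaRect(max(cs,key=cv2.contourArea)); b=cv2.boxPoints(r)
        z={'prism':.043,'stub':.043,'cube':.053,'jig':.015,'long_fence':.027,'end_stop':.027,'tray':.009}[n]
        print(n,round(m['score'],2),m['extent'],b.tolist(),px2w(C,b,z)[:,:2].tolist())
cam('side','side.png'); s=robot.get_state();print(s['clock'],s['orientation'])
E
```

```text
(array([[375.7866,   0.    , 317.9643],
       [  0.    , 375.7866, 189.1207],
       [  0.    ,   0.    ,   1.    ]]), array([0.2652, 0.0376, 1.0893]), array([[-0.0699, -0.9766,  0.2035],
       [-0.9975,  0.0693, -0.0102],
       [-0.0042, -0.2037, -0.979 ]]))
prism 0.85 [365.2, 165.6, 426.4, 184.9] [[366.40179443359375, 169.61862182617188], [424.17529296875, 164.20236206054688], [425.7144775390625, 180.62054443359375], [367.94097900390625, 186.03680419921875]] [[0.5300087678453456, -0.1161515229510237], [0.5342378519183725, -0.2835953179174714], [0.4857121774414156, -0.2817942457546563], [0.4816356001929081, -0.11588180264216781]]
prism 0.5 [393.6, 126.9, 422.0, 148.1] [[391.269287109375, 132.3461456298828], [419.7308349609375, 126.65385437011719], [423.07696533203125, 143.38462829589844], [394.61541748046875, 149.07691955566406]] [[0.637258189950336, -0.19973621279009074], [0.6488488317170921, -0.2851324068123804], [0.596892394020151, -0.2884049337836629], [0.5855621744505012, -0.2038110465742886]]
jig 0.65 [213.9, 147.5, 315.4, 211.3] [[211.51431274414062, 191.00347900390625], [
[... 1523 characters left out ...]
7109375, 126.71907806396484], [423.494384765625, 143.8089599609375], [395.15728759765625, 150.34829711914062]] [[0.6344636866742177, -0.19926401687755874], [0.6486849848811506, -0.28457853660897736], [0.5955185131070697, -0.28945243608650706], [0.5816144837287899, -0.2049498125941029]]
cube 0.76 [356.3, 129.0, 375.8, 151.9] [[354.1923522949219, 132.9615478515625], [373.6154479980469, 129.07693481445312], [377.6923522949219, 149.4615478515625], [358.2692565917969, 153.34616088867188]] [[0.6395197495091212, -0.08988086638374516], [0.64735898300128, -0.14733736440463863], [0.584818228084175, -0.1528351785088703], [0.5771927790670812, -0.09603198474893863]]
0.45 [-0.      0.137   0.9906 -0.0001]
```

View pics/top.png

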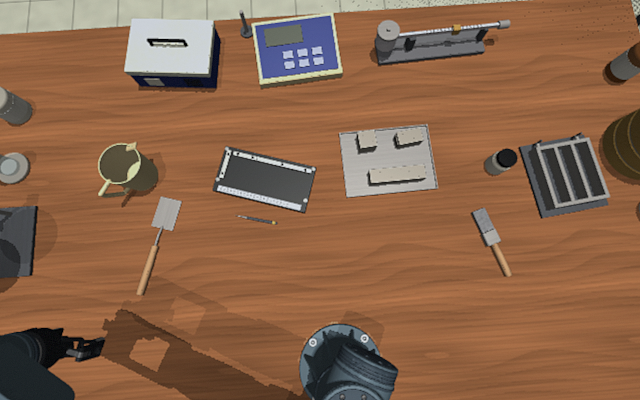

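The tray is on the right, with the prism around (395,175) px, and the jig is on the left at (265,180). Next I'll take wrist views of both for precision.

```bash
cat >> h.py <<'E'
zs={'prism':.043,'stub':.043,'cube':.053,'jig':.015,'long_fence':.027,'end_stop':.027,'tray':.009}
def best(yaw,pos):
    "the half-turn with the smaller wrist angle"
    o=[]
    for k in (0,np.pi):
        j=robot.solve_ik(pos,down(yaw+k))
        if j is not None:o.append((abs(j[5]),yaw+k,j))
    return min(o,key=lambda t:t[0])
def rects(c,C,names):
    for n in names:
        for m in robot.masks_of(c,n)[:2]:
            cs,_=cv2.findContours(m['region'].astype(np.uint8),0,2)
            b=cv2.boxPoints(cv2.minAreaRect(max(cs,key=cv2.contourArea)))
            print(n,round(m['score'],2),m['extent'],px2w(C,b,zs[n])[:,:2].round(4).tolist())
E
python3 - <<'E'
from h import *
for nm,p,y,ns in [('wj.png',[.50,.18,.36],np.radians(-17.8),['jig','long_fence','end_stop']),('wp.png',[.47,-.2,.33],0,['prism','stub','cube'])]:
    _,y,j=best(y,p); print(nm,y,np.round(j,2))
    robot.move_to(p,down(y)); robot.hold(.3)
    C=cam('wrist',nm); rects('wrist',C,ns)
    np.savez(nm+'.npz',K=C[0],p=C[1],R=C[2]); print(C[1],robot.get_state()['clock'])
a=cv2.imread('pics/wj.png');b=cv2.imread('pics/wp.png');cv2.imwrite('pics/both.png',cv2.resize(np.vstack([a,b]),None,fx=.75,fy=.75))
E
```

```text
wj.png -0.31066860685499065 [ 0.12  0.    1.54 -0.    1.6   0.43]
jig 0.63 [293.6, 38.7, 395.0, 222.7] [[0.5103, 0.3348], [0.6422, 0.2926], [0.5758, 0.0189], [0.4174, 0.0696]]
long_fence 0.86 [367.0, 64.9, 384.5, 225.2] [[0.5332, 0.044], [0.6074, 0.2682], [0.6201, 0.2634], [0.548, 0.0382]]
end_stop 0.61 [262.9, 109.5, 273.1, 181.0] [[0.4297, 0.2587], [0.4383, 0.2567], [0.4102, 0.156], [0.401, 0.158]]
end_stop 0.55 [322.3, 49.0, 388.0, 58.7] [[0.545, 0.3102], [0.6275, 0.2838], [0.6244, 0.2715], [0.5411, 0.2981]]
[0.52572574 0.25714624 0.50365215] 2.85
wp.png 0 [-0.64 -0.03  1.64 -0.    1.54 -0.64]
prism 0.57 [332.3, 96.0, 367.5, 209.4] [[0.4885, -0.2863], [0.4898, -0.124], [0.5324, -0.1248], [0.5364, -0.2874]]
stub 0.57 [405.4, 155.8, 444.4, 213.3] [[0.5882, -0.2093], [0.6364, -0.2069], [0.6504, -0.2906], [0.5993, -0.2933]]
cube 0.88 [409.1, 75.5, 461.7, 116.2] [[0.5799, -0.105], [0.6428, -0.1017], [0.6525, -0.1517], [0.5871, -0.1551]]
[ 0.47135354 -0.11888644  0.47382058] 4.775
```

View pics/both.png

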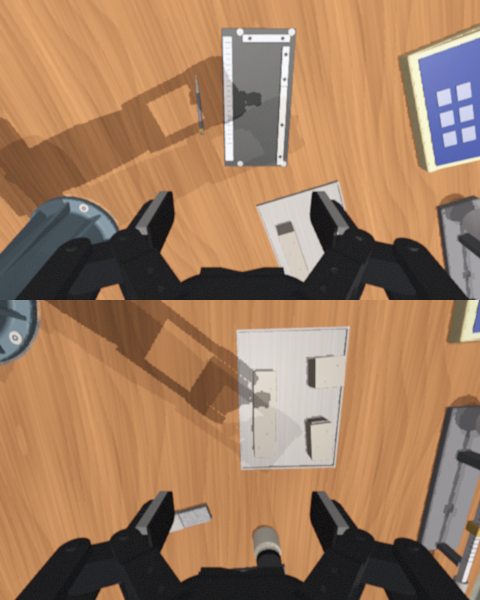

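```bash
python3 - <<'E'
from h import *
robot.gripper_to(.07,30)
robot.move_to([.511,-.205,.12],down(0.))
print(robot.line_to([.511,-.205,.017],rate=.1,until_force=8))
s=robot.get_state();print(s['tcp_pos'],s['force'],s['clock'])
robot.gripper_to(0.03,30); s=robot.get_state();print(s['grip_width'],s['tcp_pos'],s['force'])
robot.line_to([.511,-.205,.14],rate=.12); robot.hold(.2)
s=robot.get_state();print(s['grip_width'],s['force'],s['wrist_torque'],s['clock'])
cam('wrist','lift.png');cam('side','liftside.png')
a=cv2.imread('pics/lift.png');b=cv2.imread('pics/liftside.png');cv2.imwrite('pics/both2.png',cv2.resize(np.vstack([a,b]),None,fx=.75,fy=.75))
E
```

```text
False
[ 0.51157995 -0.20537213  0.01771172] [ 0.17840994 -0.33373146  0.48667306] 7.1333
0.03927188271484053 [ 0.51172886 -0.20535755  0.0178582 ] [-0.58921829  0.5479293   5.48313969]
0.03940186121201845 [-1.13060252  0.38755144 -5.18518294] [0.03419    0.00071244 0.00111731] 8.8833
```

View pics/both2.png

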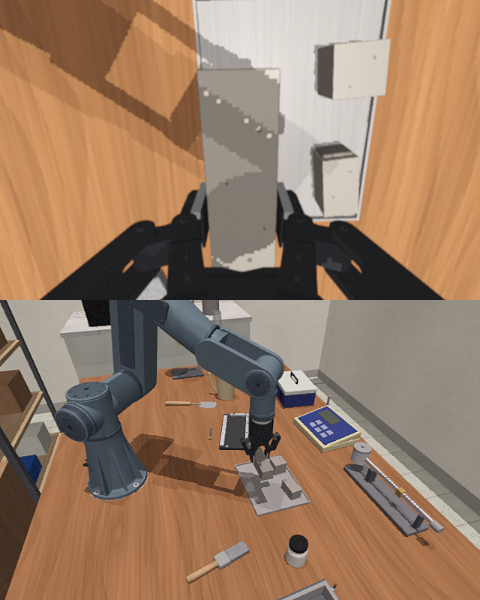

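Prism held (load 5.2 N, width 39.4 mm) with about 6 mm of off-centre along its length; the picture shows it level and straight in the jaws. Next: move to the jig, and lower with a force stop.

```bash
cat >> h.py <<'E'
JY=np.radians(-17.9); ux=np.array([np.cos(JY),np.sin(JY)]); uy=np.array([-ux[1],ux[0]]); JO=np.array([.5315,.1822])
def j2w(x,y,z): return [*(JO+ux*x+uy*y),z]
def st(t=''):
    s=robot.get_state(); d=s['tcp_pos'][:2]-JO; f=s['force']
    print(t,'jig',np.round([d@ux,d@uy],4),'z',round(s['tcp_pos'][2],4),'F jig',np.round([f[:2]@ux,f[:2]@uy,f[2]],2),'T',np.round(s['wrist_torque'],3),'w',round(s['grip_width'],4),'t',round(s['clock'],2)); return s
E
python3 - <<'E'
from h import *
C=cam('wrist'); print(px2w(C,[[320,91]],.165))
robot.move_to(j2w(.005,-.015,.14),down(JY)); st('above')
robot.line_to(j2w(.005,-.015,.045),rate=.12); robot.hold(.2); st('near')
print(robot.line_to(j2w(.005,-.015,.026),rate=.02,until_force=4)); st('down')
robot.hold(.2); st()
cam('wrist','bed.png')
E
```

```text
[[ 0.51117847 -0.12498895  0.165     ]]
above jig [ 0.0056 -0.0157] z 0.14 F jig [ 0.99 -1.14 -5.23] T [-0.014 -0.07   0.036] w 0.0394 t 10.43
near jig [ 0.0057 -0.0147] z 0.046 F jig [-0.67  0.78 -5.91] T [-0.016  0.023  0.01 ] w 0.0396 t 11.57
True
down jig [ 0.0048 -0.015 ] z 0.0298 F jig [-0.24 -0.77  5.24] T [0.044 0.048 0.095] w 0.0398 t 12.29
 jig [ 0.0048 -0.015 ] z 0.0298 F jig [-0.25  0.52  5.49] T [0.054 0.024 0.036] w 0.0397 t 12.49
```

View pics/bed.png

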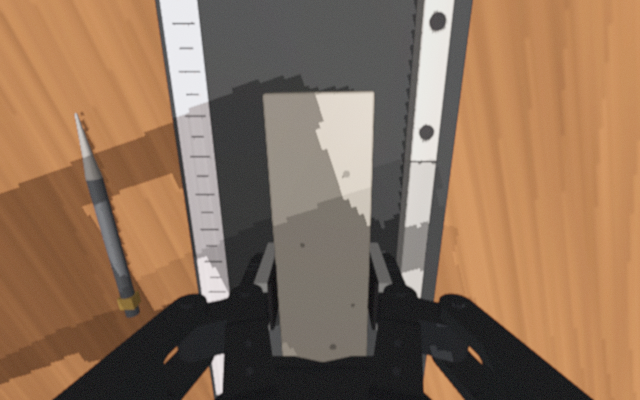

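The picture shows the prism lying on the bed at (320,225), clear of the fence at (425,150). Now I'll push it into the fence.

```bash
python3 - <<'E'
from h import *
s=robot.get_state(); z=s['tcp_pos'][2]
print(robot.line_to(j2w(.032,-.015,z),rate=.02,until_force=8)); st('fence')
robot.hold(.4); st('held')
C=cam('wrist','fence.png')
E
```

```text
True
fence jig [ 0.0258 -0.0147] z 0.0298 F jig [-0.7   0.16  4.3 ] T [-0.005 -0.19  -0.196] w 0.0395 t 13.61
held jig [ 0.0255 -0.0147] z 0.0298 F jig [3.72 0.74 5.  ] T [-0.144 -0.752 -0.014] w 0.0395 t 14.01
```

View pics/fence.png

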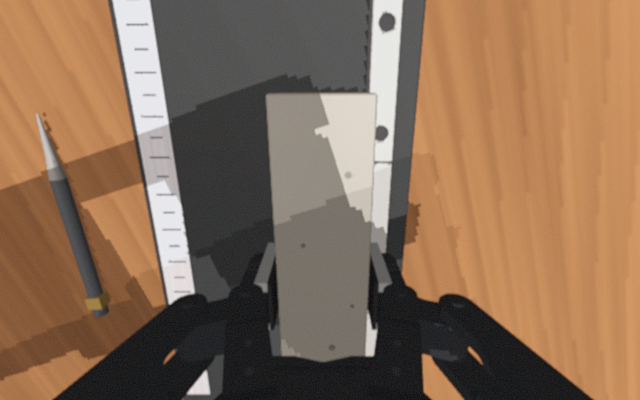

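The prism's right edge is at the fence (375,150), but the force is ambiguous. I'll press in further in small steps.

```bash
python3 - <<'E'
from h import *
s=robot.get_state(); z=s['tcp_pos'][2]
for x in (.0265,.0275,.0285,.0295,.0305,.0315,.0325):
    robot.line_to(j2w(x,-.015,z),rate=.02); robot.hold(.15); s=st('cmd %.4f'%x)
    if s['force'][:2]@ux<-9: break
E
```

```text
cmd 0.0265 jig [ 0.0257 -0.0148] z 0.0299 F jig [-0.7   0.6   6.69] T [ 0.275 -0.103 -0.065] w 0.0392 t 14.47
cmd 0.0275 jig [ 0.0258 -0.0148] z 0.0299 F jig [-5.07  0.14 10.64] T [ 0.34   0.396 -0.048] w 0.0397 t 14.87
cmd 0.0285 jig [ 0.0259 -0.0148] z 0.0299 F jig [-7.68  0.26 13.21] T [ 0.518  0.925 -0.191] w 0.0393 t 15.27
cmd 0.0295 jig [ 0.026  -0.0147] z 0.0299 F jig [-11.41   0.68  16.05] T [ 0.559  1.456 -0.281] w 0.0395 t 15.67
```

```bash
python3 - <<'E'
from h import *
robot.hold(.2); st()
C=cam('wrist','p2.png'); im=cv2.imread('pics/p2.png')
# warp to jig-frame ortho at two heights, 0.25 mm/px
out=[]
for z in (.055,.027):
    g=np.array([[.0,.0],[.08,.0],[.08,.13],[.0,.13]])
    src=w2px(C,[j2w(x,y,z) for x,y in g]).astype(np.float32)
    dst=np.float32([[0,520],[320,520],[320,0],[0,0]])
    w=cv2.warpPerspective(im,cv2.getPerspectiveTransform(src,dst),(320,520))
    for k in range(0,320,40): w[::8,k]=(0,0,255)
    out.append(w)
cv2.imwrite('pics/warp.png',np.hstack(out))
E
```

```text
jig [ 0.026  -0.0147] z 0.0299 F jig [-11.14   0.97  16.1 ] T [ 0.579  1.421 -0.319] w 0.04 t 15.87
```

View pics/warp.png

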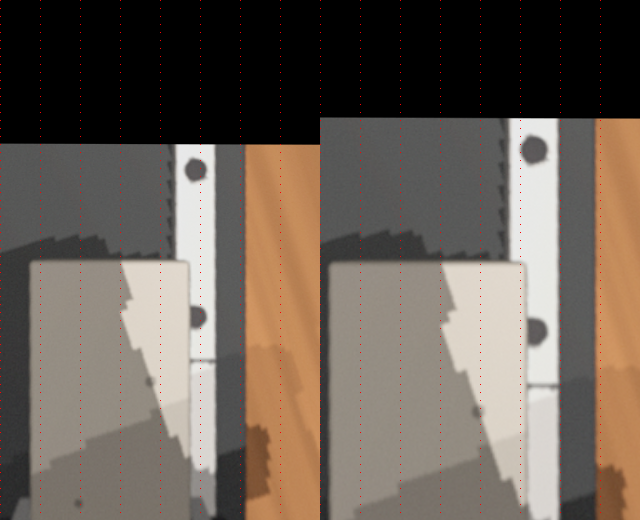

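Both edges are parallel to the fence to about 0.2°, with the end at jig y≈65 mm, so it's flush. Next, slide along the fence, stepping near the stop.

```bash
python3 - <<'E'
from h import *
z=.0298
robot.gripper_to(.03,60); st('grip60')
robot.line_to(j2w(.0295,.026,z),rate=.03); robot.hold(.1); st('slid')
for y in np.arange(.029,.050,.0015):
    robot.line_to(j2w(.0295,y,z),rate=.02); robot.hold(.1); s=st('cmd %.4f'%y)
    if s['force'][:2]@uy<-14: break
robot.hold(.3); st('held'); cam('wrist','end.png')
E
```

```text
grip60 jig [ 0.026  -0.0147] z 0.03 F jig [-11.04  -0.29  16.87] T [ 0.579  1.488 -0.297] w 0.039 t 16.13
slid jig [0.026  0.0236] z 0.03 F jig [-11.22 -11.05  21.81] T [-0.881  2.053 -0.404] w 0.039 t 17.75
cmd 0.0290 jig [0.026  0.0268] z 0.03 F jig [-12.29 -11.08  21.17] T [-0.882  1.989 -0.464] w 0.0393 t 18.15
cmd 0.0305 jig [0.026  0.0282] z 0.03 F jig [-12.27 -11.37  22.08] T [-0.905  2.071 -0.455] w 0.0389 t 18.5
cmd 0.0320 jig [0.026  0.0297] z 0.03 F jig [-12.29 -11.67  22.61] T [-0.933  2.02  -0.415] w 0.0389 t 18.85
cmd 0.0335 jig [0.026  0.0311] z 0.03 F jig [-11.73 -11.54  21.48] T [-0.917  2.093 -0.429] w 0.039 t 19.2
cmd 0.0350 jig [0.026  0.0327] z 0.03 F jig [-12.02 -11.52  20.04] T [-0.853  2.108 -0.448] w 0.0388 t 19.55
cmd 0.0365 jig [0.026  0.0341] z 0.03 F jig [-11.85 -11.5   21.39] T [-0.919  2.045 -0.393] w 0.0392 t 19.9
cmd 0.0380 jig [0.026  0.0343] z 0.03 F jig [-12.27 -18.19  24.09] T [-1.67   2.352  0.01 ] w 0.0389 t 20.25
held jig [0.026  0.0343] z 0.03 F jig [-11.55 -16.87  23.05] T [-1.658  2.408 -0.009] w 0.0391 t 20.55
```

View pics/end.png

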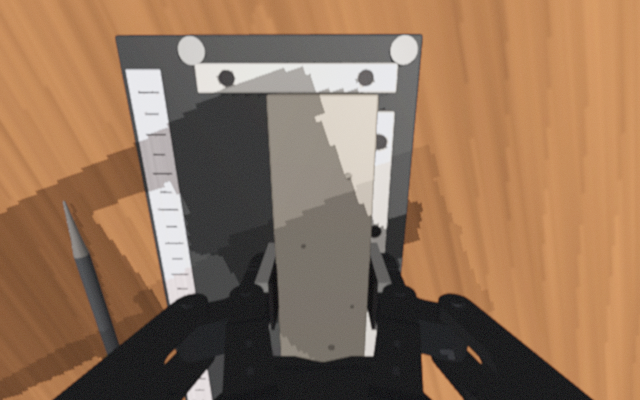

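The prism's end meets the end stop at (322,94) and its side meets the fence at (378,110). The y-force jumps 7 N at the stop. One more press for margin, then check and hand in.

```bash
python3 - <<'E'
from h import *
robot.line_to(j2w(.030,.0395,.0298),rate=.02); robot.hold(.5); st('a'); robot.hold(1.); st('b')
C=cam('wrist','fin.png'); im=cv2.imread('pics/fin.png')
w=[]
for z in (.055,.027):
    src=w2px(C,[j2w(x,y,z) for x,y in [[-.02,.05],[.06,.05],[.06,.14],[-.02,.14]]]).astype(np.float32)
    w.append(cv2.warpPerspective(im,cv2.getPerspectiveTransform(src,np.float32([[0,360],[320,360],[320,0],[0,0]])),(320,360)))
cv2.imwrite('pics/warp2.png',np.hstack(w))
E
```

```text
a jig [0.0259 0.0343] z 0.03 F jig [-14.42 -24.38  28.31] T [-2.418  2.956  0.226] w 0.0389 t 21.35
b jig [0.0259 0.0343] z 0.03 F jig [-14.42 -23.94  28.27] T [-2.504  2.985  0.261] w 0.0391 t 22.35
```

View pics/warp2.png

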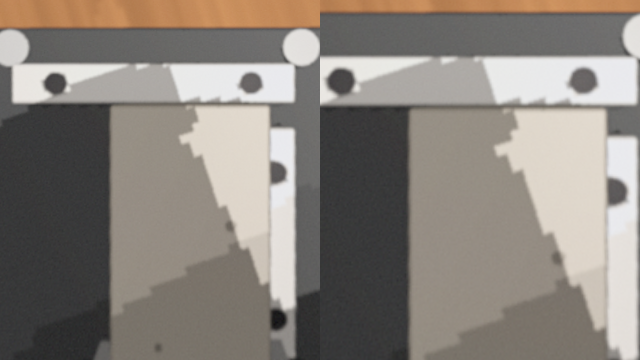

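The prism sits square in the corner: its edges are vertical at columns 110 and 270, and its end at row 104 is parallel to the stop. Forces are steady, so I'm handing in.

```bash
python3 - <<'E'
from h import *
robot.hand_in(); st('end')
E
```

```text
the job is handed in; nothing more can be done
the job is handed in; nothing more can be done
```

The prism is in the jig's corner and the job is handed in at about 22 s on the robot's clock. The arm is still gripping it and pressing it against the long fence and the end stop. `hand_in` reports no verdict, so the judged result is unknown to me.

- **On the way:** I took the prism from the tray and laid it on the bed about 20 mm off the fence. I then pushed it flush at jig y ≈ -15 mm with about 11 N, and its edges were parallel to the fence within about 0.2° in the picture. After that I slid it along the fence to the end stop.
- **Last checks:** Over a full second the forces held steady at about 14 N toward the fence and 24 N toward the stop. Roughly 11 N of the 24 N is sliding friction, which leaves about 12 N on the stop itself. The grip width was 39 mm, with the grip set to 60 N.
- **Position:** The tool settled at jig x = 25.9, y = 34.3 mm, against the nominal 25 and 35. That is within the roughly 2 mm uncertainty of my jig estimate. The picture shows the prism square to both stops.
- **Disagreements:** The first force stop at the fence gave an ambiguous reading of +3.7 N after it settled. Pressing further in steps gave clear contact.
- **Not checked:** I saw no contact with the other things on the bench, but I did not measure their positions again at the end.

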